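Mark a green-coffee sample box with batch number 7

ROBOT

A 6-joint arm with a two-finger parallel gripper is mounted at the origin on the work surface. World frame = base frame: x ahead of the robot, y to its left, z up, the work surface at z = 0. Lengths are in m, angles in rad, forces in N, time in s.
With the tool pointing down it reaches from about 0.425 to 0.95 m from the base axis. Payload 3.5 kg.
Tool frame: the origin (TCP) lies midway between the tips of the shut fingers; the grasp point (between the pads) lies 19 mm behind it (ctrl.tcp_to_grasp is the z of the grasp point in the tool frame, in m); z points along the fingers, y is the line along which they close (so a half turn about z gives the same grasp; the last joint's range is limited). The gripper opens to 85 mm and grips with 20 to 120 N. Pads are 22 mm wide; open, the fingers measure 114 mm over their backs; the gripper's body (76 mm by 85 mm) begins 54 mm behind the grasp point. The pads swing forward as they close: fully open they stand 13 mm farther back than shut.
Start: joints at [-1.46, 0.286, 1.577, -0, 1.279, -0.15], TCP at [0.174, -0.652, 0.231] pointing down, gripper open.
Joint ranges: [-2.77, 2.77], [-0.9, 2.22], [0.21, 2.48], [-1.53, 4.67], [0.24, 2.81], [-2.84, 2.84]. Speed limits (rad/s): [2.79, 2.79, 3.14, 3.14, 3.14, 3.14].

INTERFACE

Orientations are given as [roll, pitch, yaw] about the fixed x, y, z axes, in that order (R = Rz(yaw) Ry(pitch) Rx(roll)).
In Python, from rig import ctrl, eyes, job gives the robot as it stands.
- The arm moves only by the tool apply_moves, never from a script. Its arguments are lists of equal length, an entry for each row: "xyz": the shift along the tool's x, y, z in mm, a list of three; "roll": the turn about the tool's z in rad. In form: {"xyz": [[x, y, z], ...], "roll": [roll, ...]}. A call has 1 to 12 rows; each row is the pose to reach, as a shift and turn from the pose commanded when the call began, along the tool's axes at that moment; what a row does not reach only later rows make up. A row lasts 1/12 s, in which the tool goes at most 41.7 mm and 7.16 degrees, less where a joint would pass 70% of its speed; a pose out of reach is approached as far as the arm can. A call with a gripper value outside its range is refused whole. "grip" is the finger opening in mm, from 0 to 85.4, set as the call begins (left out, the last holds). The fingers move at their own pace and stop on an object; "newtons" is the grip in N (left out, the last holds). Time passes only in rows, so rows that repeat a pose let the fingers close. It gives the time, the measured TCP pose, the force, the opening and the grip force at its end, in the units of the state.
- ctrl.get_state(): the state, without advancing time (a new reading comes with each control period).
- eyes.capture(name): name is "side" or "top" or "wrist"; returns the picture (420x560x3 uint8, red, green, blue); there is no depth.
- eyes.camera_model(name): a dict with "fx", "fy", "cx", "cy" (pixels), "T" (4x4, takes a point from camera to world coordinates). Camera axes: x right, y down, z forward; pixel columns grow to the right and rows downward; lengths in m; the calibration is good to about 2 mm. A picture is of the moment at which its call begins: read the wrist's pose just before it. camera_model takes no time and is no camera call; for the wrist camera it gives the pose at the moment of the call.
- job.hand_in(): hands the job in; it is judged then, once.
Trained networks look in the newest picture that a camera, given by its name, has taken for a name from the list of things; names that differ only in an ending like _2 or _b are one class to them, and where a whole thing is asked for, a point or a joint stands for the part that bears it (a point fixed in the world has none). Each returns a list of dicts, best first, with "conf" (0 to 1); they miss things now and then, are a little off and sometimes report something else, mostly with a low value. They report only what shows in the picture. A call takes as long as a camera call. They do not tell look-alikes from the thing itself.
- eyes.recognise(camera, label): "xy" ([column, row] as shares, 0 to 1, of the picture: columns of its width, rows of its height, amid what is visible of it).
- eyes.pinpoint(camera, label): "xy" ([column, row] as shares, 0 to 1, of the picture: columns of its width, rows of its height: a listed point, or the origin of a listed thing).
The state is a dict: "time_s": time; "joint_positions": joint angles; "joint_velocities": joint speeds; "tau": joint torques, N m; "position": TCP position; "orientation": TCP orientation; "ft_force": force on the tool from outside, world axes, zero at the start; "moment": the same for the moment, N m; "opening": finger opening in m; "gripper_force": force on a finger pad.
Only numpy, scipy, OpenCV 4.12 (cv2) and the standard library are available. Lean on these libraries where they do the work, as an engineer would, in place of code of your own. Each camera call takes 0.05 s, during which the arm holds its last target. There are 200 camera calls.

TASK

Mark the sample box with batch number 7: turn the batch coder's paddle wheel until the whole 7 stands in the middle of its window, and slide the box, label end first, fully home between the guide rails against the stop. Only then press the red plunger all the way down onto the box and let it spring back, leaving the 7 set and the box in place; never stamp the box with another number showing, and leave the trays, jar, bottle, bowl and spoon where they are.

Things in the scene. Friction and masses are not known exactly. Their poses are not given: they have to be found in the camera images.
- coder: Fixed batch coder; origin on the table straight below the stamp. Its x points from the guides' mouth to the stop (roughly away from the robot; it may be yawed), y to the blue drum housing, z up. Grey stamp head: x -17 to +19 mm, 70 mm wide, underside 60 mm, top 120 mm high. Blue housing: x -117 to +27, y +110 to +170 mm, 164 mm high.
- window (a point): Centre of the window (40 mm along x, 30 mm along y, black frame, red index marks at both sides) in the flat top of the blue housing, 164 mm above the table, at coder x -45, y +140 mm. The white drum below it carries the numbers 1 to 8 in black, 25 mm high, upright as seen from the robot. Axes as the coder's.
- dial_axis (a point): Centre of the orange paddle wheel on the drum's level shaft (along coder y), at coder x -45, y +215 mm, 95 mm above the table, 32 mm clear of the housing. Eight flat radial paddles, 45 degrees apart, 26 mm wide along the shaft, 6 mm thick, reach from the 34 mm radius hub to 80 mm from the axis. With a number centred in the window a paddle stands straight up.
- dial (a joint): Angle of drum and wheel (rad), 0 to 5.50 between stops. Grows as the wheel's top moves along coder +x (away from the robot), and the number shown grows too: n is centred at (n - 1) x 0.785, so 7 at 4.712. It starts at a lower number. Light friction (about 2 N at a paddle tip); stays where left. Push the upper paddles along with a fingertip, one after another.
- box_center (a point): Centre (21 mm above the table) of the brown rigid sample box, 95 mm along its x, 66 mm along its y, 42 mm high, 0.2 to 0.35 kg, loose before the guides' mouth. Its x points to its label end, towards the stop. Fully home its centre is at coder x -29.5, y 0 mm and its near face at x -77 mm.
- stop (a point): Middle of the foot of the stop: the upright face of the grey column at coder x +18 mm, y 0, z 0. Two fixed slick white guide rails, 14 mm high and 74 mm apart inside, run along coder x from -27 to +18 mm on either side of y = 0; in front they flare out to a mouth about 106 mm wide at x -78 mm. Axes as the coder's.
- label (a point): Centre of the white paper label on top of the box's far end, 29.5 mm from the box's centre along its x, 42 mm above the table. Fully home it lies straight below the stamp (over the coder's origin).
- plunger_top (a point): Centre of the top of the red plunger knob (34 mm diameter) on the stamp head, straight above the coder's origin, 140 mm above the table when up. Moves straight down.
- plunger (a joint): Plunger travel, 0 up, growing downward (m). A spring returns it: about 1 N at the start, 4 N at 12 mm, where the stamp's foot meets the top of a box beneath it and stops; without a box it goes on to 16 mm. A press of 6 to 10 N is enough.
- tray_near: Navy fluted round sample tray, loose, 136 mm across the top, 36 mm high, beside the paddle wheel; origin at its underside. Leave alone.
- tray_far: Another such tray farther left. Leave alone.
- jar: Closed sample jar of 64 mm diameter, 89 mm high, loose, to the right of the stamp head; origin at its underside. Leave alone.
- bottle: Clear water bottle, 60 mm diameter, 170 mm high, loose, at the right. Leave alone.
- bowl: White cupping bowl, 90 mm across, 60 mm high, loose, at the left. Leave alone.
- spoon: Steel cupping spoon, 150 mm long, lying flat on the table to the left of the box and in front of the blue housing. Leave alone.
Things that resemble listed ones, but are neither listed nor needed, are in the scene too. What is shaped like the part that bears box_center but pink is not meant.

How it is judged:
By the outcome, as a careful person would: the job done as asked, in the order asked, and still so for the second after the job is handed in, with the robot touching nothing.
It also fails if it takes over 69 s, if anything falls off the work surface, if the arm or the gripper's body presses on something with over 40 N, if the wrist force passes 120 N, or if a joint passes its speed limit or range.

## Working session

There is one attempt and no reset: what is moved stays moved. The work goes in short steps, Python scripts to look and compute and a tool call to move; the robot and the scene stay as the last step left them, time stands still between calls to the robot, and variables do not carry over. Pictures are saved under pics/ and viewed, at most 13 in all, crops included, and the job is handed in when it is done.

Besides the shell and the picture viewer there is one more tool, called by a JSON object that holds its "fn" and its "kwargs", one argument or row to a line. apply_moves: Moves the arm, as the interface text tells. Its arguments: {"type":"object","properties":{"xyz":{"type":"array","items":{"type":"array","items":{"type":"number"}}},"roll":{"type":"array","items":{"type":"number"}},"grip":{"type":"number"},"newtons":{"type":"number"}},"required":["xyz","roll"]}

```bash
ls; mkdir -p pics; cat > h.py <<'E'
import numpy as np, cv2
from rig import ctrl, eyes, job
def snap(c,fn=None):
    im=eyes.capture(c)
    if fn: cv2.imwrite('pics/'+fn,im[:,:,::-1])
    return im
def ray(c,xy,z):
    m=eyes.camera_model(c);T=np.array(m['T']);u,v=xy[0]*560,xy[1]*420
    d=T[:3,:3]@np.array([(u-m['cx'])/m['fx'],(v-m['cy'])/m['fy'],1]);o=T[:3,3]
    return o+d*(z-o[2])/d[2]
def proj(c,p):
    m=eyes.camera_model(c);T=np.array(m['T']);q=T[:3,:3].T@(np.array(p)-T[:3,3])
    return np.array([m['fx']*q[0]/q[2]+m['cx'],m['fy']*q[1]/q[2]+m['cy']])
E
python3 - <<'E'
from h import *
Z=dict(coder=0,window=.164,dial_axis=.095,box_center=.021,stop=0,label=.042,plunger_top=.14,jar=0,tray_near=0,tray_far=0,bottle=0,bowl=0,spoon=0)
ims=[]
for c in('top','side'):
    im=snap(c,c+'0.png')
    m=eyes.camera_model(c);print(c,np.round(m['T'],3).tolist(),m['fx'])
    for k,z in Z.items():
        for r in eyes.pinpoint(c,k)[:3]:
            print(k,round(r['conf'],2),np.round(np.array(r['xy'])*[560,420]),np.round(ray(c,r['xy'],z),4)[:2])
s=ctrl.get_state();print(s['time_s'],s['position'],s['orientation'],ctrl.tcp_to_grasp,s['opening'])
E
```

```text
pics
top [[0.019, -0.996, 0.084, 0.388], [-1.0, -0.019, -0.001, -0.026], [0.003, -0.084, -0.997, 1.346], [0.0, 0.0, 0.0, 1.0]] 420.49201086197223
coder 0.96 [305. 170.] [ 0.635  -0.1038]
window 0.6 [261. 177.] [0.5832 0.029 ]
dial_axis 0.81 [239. 178.] [0.5899 0.0999]
box_center 0.9 [307. 214.] [ 0.4921 -0.1122]
box_center 0.72 [367. 307.] [ 0.204 -0.303]
box_center 0.71 [353. 228.] [ 0.4509 -0.256 ]
stop 0.94 [307. 167.] [ 0.6443 -0.1102]
label 0.92 [351. 138.] [ 0.7324 -0.2455]
label 0.82 [344. 220.] [ 0.4712 -0.2251]
label 0.64 [372. 314.] [ 0.1858 -0.3134]
plunger_top 0.58 [309. 164.] [ 0.6278 -0.1073]
plunger_top 0.21 [306. 171.] [ 0.6068 -0.0987]
jar 0.75 [360. 172.] [ 0.6332 -0.2831]
jar 0.31 [240. 179.] [0.6018 0.1043]
jar 0.19 [263. 177.] [0.6111 0.0301]
tray_near 0.84 [207. 185.] [0.5789 0.2117]
tray_near 0.5 [259. 227.] [0.4469 0.0386]
tray_near 0.19 [307. 171.] [ 0.6325 -0.112 ]
tray_far 0.8 [131. 179.] [0.5942 0.4577]
tray_far 0.37 [310. 160.] [ 0.6678 -0.1195]
bottle 0.56 [431. 192.] [ 0.5717 -0.511 ]
bowl 0.76 [152. 246.] [0.3815 0.3779]
spoon 0.54 [258. 228.] [0.4439 
[... 456 characters left out ...]
x_center 0.79 [232. 169.] [ 0.7574 -0.2584]
stop 0.79 [249. 206.] [ 0.6347 -0.1086]
label 0.64 [282. 198.] [ 0.5233 -0.1326]
label 0.62 [305. 184.] [ 0.4638 -0.2274]
label 0.61 [238. 168.] [ 0.7241 -0.2472]
plunger_top 0.53 [249. 174.] [ 0.628  -0.1138]
jar 0.82 [265. 174.] [ 0.6338 -0.2873]
tray_near 0.88 [234. 283.] [0.5717 0.2089]
tray_near 0.62 [268. 176.] [ 0.6213 -0.2796]
tray_far 0.88 [189. 364.] [0.5931 0.4629]
bottle 0.76 [299. 144.] [ 0.556  -0.5187]
bowl 0.78 [281. 348.] [0.3862 0.3628]
bowl 0.4 [284. 200.] [ 0.5251 -0.1691]
spoon 0.58 [292. 245.] [0.4441 0.0269]
1.4 [ 0.17408075 -0.6521487   0.23130531] [-3.14155082e+00 -2.76115626e-05  2.60775724e-01] -0.0187 0.08524868514278455
```

```bash
python3 - <<'E'
import cv2
a=cv2.imread('pics/top0.png')[110:330,180:460]
cv2.imwrite('pics/a.png',cv2.resize(a,(760,597),interpolation=cv2.INTER_CUBIC))
b=cv2.imread('pics/side0.png')[120:290,190:370]
cv2.imwrite('pics/b.png',cv2.resize(b,(635,600),interpolation=cv2.INTER_CUBIC))
E
```

```text
(no output)
```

View pics/a.png

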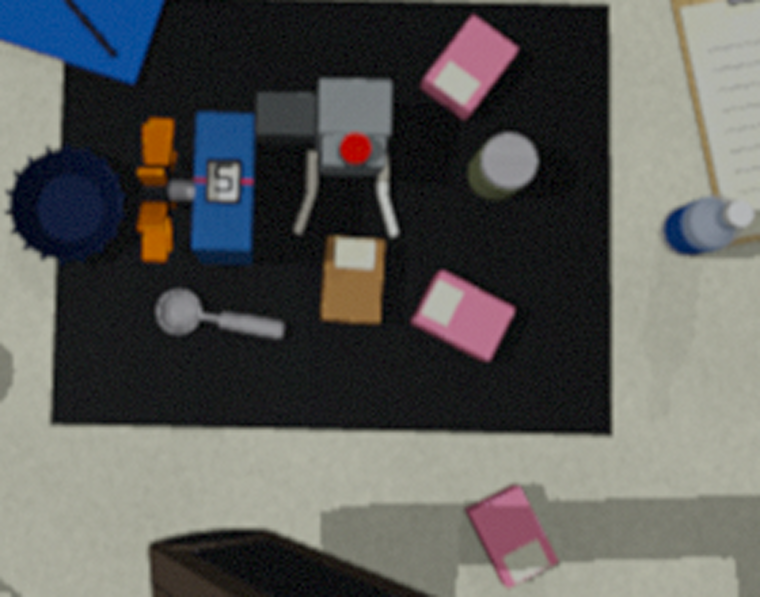

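View pics/b.png

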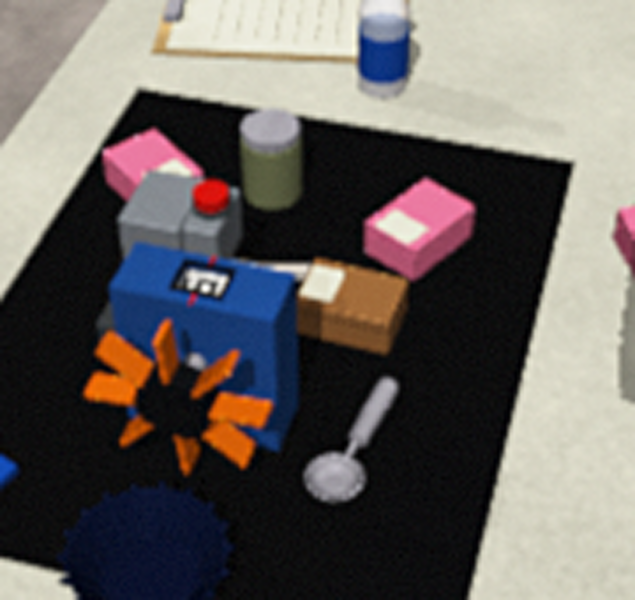

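Picture a: red knob at (355,150), brown box at (352,280) just before the mouth with label to the stop, window at (224,182) showing a 5-like digit, and the pink boxes, which are decoys. Picture b confirms the wheel, with the tray beyond it. Next I fit the coder pose and work out a first approach.

```bash
cat >> h.py <<'E'
from scipy.optimize import least_squares
from scipy.spatial.transform import Rotation as Ro
P=dict(coder=(0,0,0),window=(-.045,.140,.164),dial_axis=(-.045,.215,.095),stop=(.018,0,0),plunger_top=(0,0,.14))
B=dict(box_center=(0,0,.021),label=(.0295,0,.042))
def c2w(p,q): 
    q=np.asarray(q,float);c,s=np.cos(p[2]),np.sin(p[2])
    return np.array([p[0]+c*q[0]-s*q[1],p[1]+s*q[0]+c*q[1],q[2]])
def detect(c,names,P,p0,tol=25):
    out=[]
    for k in names:
        e=proj(c,c2w(p0,P[k]))
        r=[np.array(r['xy'])*[560,420] for r in eyes.pinpoint(c,k) if r['conf']>.2]
        r=[x for x in r if np.linalg.norm(x-e)<tol]
        if r: out.append((c,k,min(r,key=lambda x:np.linalg.norm(x-e)),eyes.camera_model(c)))
    return out
def fit(obs,P,p0):
    def f(p):
        o=[]
        for c,k,x,m in obs:
            T=np.array(m['T']);q=T[:3,:3].T@(c2w(p,P[k])-T[:3,3])
            o+=list((np.array([m['fx']*q[0]/q[2]+m['cx'],m['fy']*q[1]/q[2]+m['cy']])-x)*q[2]/m['fx']*1e3)
        return o
    s=least_squares(f,p0,loss='soft_l1',f_scale=3,x_scale=[.01,.01,.05]);return s.x,np.round(f(s.x),0).reshape(-1,2).tolist()
def rows(target,yaw=None):
    """shift in tool axes (mm) and roll to reach world target from the measured pose"""
    s=ctrl.get_state();R=Ro.from_euler('xyz',s['orientation']).as_matrix()
    d=R.T@(np.array(target)-s['position'])*1e3
    print('->',np.round(target,4),np.round(d,1),'roll',None if yaw is None else round(s['orientation'][2]-yaw,3))
E
python3 - <<'E'
from h import *
oc=[];ob=[]
for c in('top','side'):
    snap(c);oc+=detect(c,P,P,(.628,-.109,0));ob+=detect(c,B,B,(.497,-.115,0))
p,e=fit(oc,P,(.628,-.109,0));print(p,[(o[0],o[1]) for o in oc],e)
b,e=fit(ob,B,(.497,-.115,0));print(b,e)
np.save('p.npy',p)
rows((.40,-.30,.33),p[2]);rows((.47,.05,.36),p[2])
E
```

```text
[ 0.62741554 -0.11292379 -0.00375891] [('top', 'coder'), ('top', 'window'), ('top', 'dial_axis'), ('top', 'stop'), ('side', 'coder'), ('side', 'window'), ('side', 'dial_axis'), ('side', 'stop'), ('side', 'plunger_top')] [[6.0, -9.0], [-1.0, 1.0], [6.0, 3.0], [4.0, -0.0], [0.0, 5.0], [-4.0, 5.0], [-1.0, 0.0], [-1.0, 1.0], [10.0, 7.0]]
[ 0.49092545 -0.12198798  0.18034902] [[1.0, -7.0], [-2.0, -2.0], [11.0, 6.0], [1.0, -2.0]]
-> [ 0.4  -0.3   0.33] [ 309.1 -282.   -98.7] roll 0.265
-> [0.47 0.05 0.36] [ 467.  -602.1 -128.7] roll 0.265
```

{"fn": "apply_moves", "kwargs": {
  "xyz": [
    [30,-28,-10],
    [62,-56,-20],
    [93,-85,-30],
    [124,-113,-40],
    [155,-141,-50],
    [186,-169,-60],
    [216,-197,-70],
    [247,-226,-80],
    [278,-254,-90],
    [309,-282,-99],
    [322,-310,-99],
    [335,-338,-100]
  ],
  "roll": [0,0.03,0.06,0.09,0.12,0.15,0.18,0.21,0.24,0.265,0.265,0.265],
  "grip": 0
}}

```text
time_s: 3.2
position: [0.4118, -0.2369, 0.3327]
orientation: [3.141, -0.002, -0.003]
ft_force: [0.8, 0.4, 0.3]
opening: 0.0002
gripper_force: 0.0
```

```bash
python3 - <<'E'
from h import *
rows((.47,.05,.36),-.004)
s=ctrl.get_state();print(s['position'],s['orientation'],eyes.camera_model('wrist')['T'])
E
```

```text
-> [0.47 0.05 0.36] [  57.4 -287.   -27.5] roll 0.001
[ 0.41180799 -0.23687723  0.33266182] [ 3.14072505e+00 -2.25375608e-03 -2.82445298e-03] [[-2.33000037e-03 -9.50783351e-01 -3.09847689e-01  4.91435598e-01]
 [-9.99996567e-01  2.58666752e-03 -4.17521387e-04 -2.37414628e-01]
 [ 1.19844534e-03  3.09845653e-01 -9.50786114e-01  4.75390162e-01]
 [ 0.00000000e+00  0.00000000e+00  0.00000000e+00  1.00000000e+00]]
```

{"fn": "apply_moves", "kwargs": {
  "xyz": [
    [20,-24,-3],
    [40,-48,-6],
    [60,-72,-9],
    [80,-96,-12],
    [100,-120,-15],
    [120,-144,-18],
    [140,-168,-21],
    [160,-195,-24],
    [175,-220,-27],
    [188,-240,-27],
    [188,-250,-27],
    [188,-250,-27]
  ],
  "roll": [0,0,0,0,0,0,0,0,0,0,0,0]
}}

```text
time_s: 4.2
position: [0.5996, 0.0119, 0.358]
orientation: [-3.141, 0.001, -0.001]
ft_force: [-0.6, -0.1, -0.2]
opening: 0.0002
gripper_force: 0.0
```

```bash
python3 - <<'E'
from h import *
p0=np.load('p.npy')
im=snap('wrist','w1.png');oc=detect('wrist',P,P,p0,60);ob=detect('wrist',B,B,(.495,-.115,.05),60)
for o in oc+ob: print(o[1],np.round(o[2]))
p,e=fit(oc,P,p0);print(p,e)
b,e=fit(ob,B,(.495,-.115,.05));print(b,e)
cv2.imwrite('pics/w1b.png',cv2.resize(im[:,:,::-1],(800,600)))
E
```

```text
coder [364. 138.]
window [263. 195.]
dial_axis [206. 178.]
plunger_top [394. 149.]
box_center [361. 225.]
label [370. 214.]
[ 0.62895774 -0.11921254 -0.02465159] [[-1.0, -1.0], [1.0, -1.0], [-0.0, 0.0], [0.0, 1.0]]
[ 0.49622352 -0.12129041 -0.23445501] [[-0.0, 2.0], [0.0, -2.0]]
```

View pics/w1b.png

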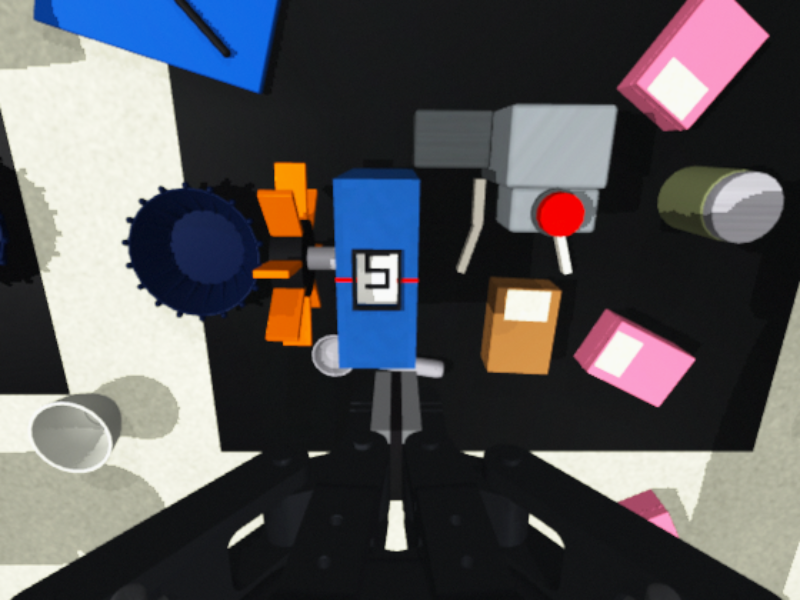

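Wrist view: window at (376,280) with the digit slightly high of the index, top paddle near-vertical at (275,268), box at (520,325). Zooming on the digit to read it.

```bash
python3 - <<'E'
from h import *
im=cv2.imread('pics/w1.png')
a=cv2.resize(im[165:230,160:305],None,fx=5,fy=5,interpolation=cv2.INTER_CUBIC);cv2.imwrite('pics/w1c.png',a)
p=np.array([.629,-.119,-.0247]);np.save('p.npy',p)
print(proj('wrist',c2w(p,P['window'])))
for x,z in((-.105,.25),(-.02,.25),(-.105,.145),(-.02,.145)): rows(c2w(p,(x-.045,.215,z)),p[2])
E
```

```text
[263.93796674 194.21663949]
-> [0.4844 0.0996 0.25  ] [-115.6  -90.   108.5] roll 0.019
-> [0.5693 0.0975 0.25  ] [-30.6 -88.3 108.5] roll 0.019
-> [0.4844 0.0996 0.145 ] [-115.6  -90.   213.5] roll 0.019
-> [0.5693 0.0975 0.145 ] [-30.6 -88.4 213.5] roll 0.019
```

View pics/w1c.png

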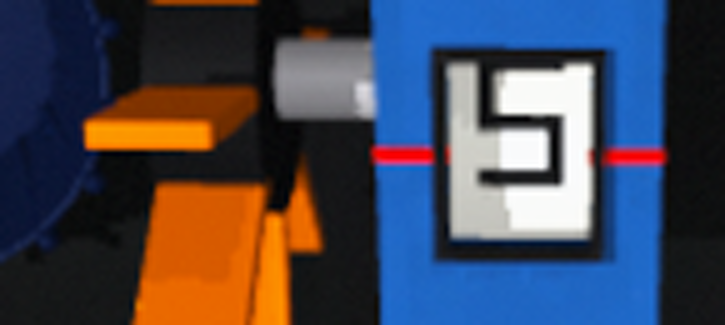

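The window shows 5, centred about 6 mm past the index (dial ≈ 3.2), so I need about +84°. I will go behind the paddle at about -39°.

{"fn": "apply_moves", "kwargs": {
  "xyz": [
    [-16,-18,10],
    [-32,-36,20],
    [-48,-54,35],
    [-64,-72,55],
    [-81,-89,80],
    [-81,-89,110],
    [-81,-89,140],
    [-81,-89,165],
    [-81,-89,185],
    [-81,-89,200],
    [-81,-89,211],
    [-81,-89,213]
  ],
  "roll": [0,0.01,0.02,0.02,0.02,0.02,0.02,0.02,0.02,0.02,0.02,0.02]
}}

```text
time_s: 5.6
position: [0.5176, 0.0989, 0.1431]
orientation: [3.141, 0.004, -0.025]
ft_force: [-0.3, 0.5, 0.0]
opening: -0.0003
gripper_force: 0.0
```

```bash
python3 - <<'E'
from h import *
p=np.load('p.npy')
print(ctrl.get_state()['position'],ctrl.get_state()['ft_force'])
for x,z in((-.070,.145),(.014,.145),(.014,.2),(-.042,.2)): rows(c2w(p,(x-.045,.215,z)),p[2])
E
```

```text
[0.51763717 0.09894516 0.143065  ] [-0.27943453  0.45704039  0.04850349]
-> [0.5193 0.0988 0.145 ] [ 1.7  0.1 -1.9] roll -0.0
-> [0.6033 0.0967 0.145 ] [85.7  0.1 -2.3] roll -0.0
-> [0.6033 0.0967 0.2   ] [ 85.5   0.1 -57.3] roll -0.0
-> [0.5473 0.0981 0.2   ] [ 29.5   0.1 -57.1] roll -0.0
```

{"fn": "apply_moves", "kwargs": {
  "xyz": [
    [8,0,-2],
    [17,0,-2],
    [26,0,-2],
    [35,0,-2],
    [44,0,-2],
    [53,0,-2],
    [61,0,-2],
    [69,0,-2],
    [75,0,-2],
    [80,0,-2],
    [84,0,-2],
    [86,0,-2]
  ],
  "roll": [0,0,0,0,0,0,0,0,0,0,0,0]
}}

```text
time_s: 6.6
position: [0.6054, 0.0972, 0.147]
orientation: [3.141, 0.0, -0.024]
ft_force: [-1.7, -0.4, -0.6]
opening: 0.0003
gripper_force: 0.8
```

{"fn": "apply_moves", "kwargs": {
  "xyz": [
    [0,0,-20],
    [0,0,-45],
    [-15,0,-60],
    [-35,0,-60],
    [-55,0,-60],
    [-60,0,-60],
    [-60,0,-60]
  ],
  "roll": [0,0,0,0,0,0,0]
}}

```text
time_s: 7.18
position: [0.5449, 0.0988, 0.208]
orientation: [-3.142, -0.003, -0.024]
ft_force: [-0.7, 0.5, -0.9]
opening: -0.0001
gripper_force: 0.0
```

```bash
python3 - <<'E'
from h import *
p=np.load('p.npy')
for x,z in((-.045,.2),(-.045,.145),(-.014,.145)): rows(c2w(p,(x-.045,.215,z)),p[2])
w=snap('wrist','w2.png');print(proj('wrist',c2w(p,P['window'])),proj('wrist',c2w(p,(-.045,.215,.175))))
cv2.imwrite('pics/w2b.png',cv2.resize(w[:,:,::-1],(700,525)))
E
```

```text
-> [0.5443 0.0982 0.2   ] [-0.5  0.7  8. ] roll 0.001
-> [0.5443 0.0982 0.145 ] [-0.7  0.7 63. ] roll 0.001
-> [0.5753 0.0974 0.145 ] [30.3  0.7 63.1] roll 0.001
[408.76534313 169.55863442] [277.00333316 173.32635782]
```

View pics/w2b.png

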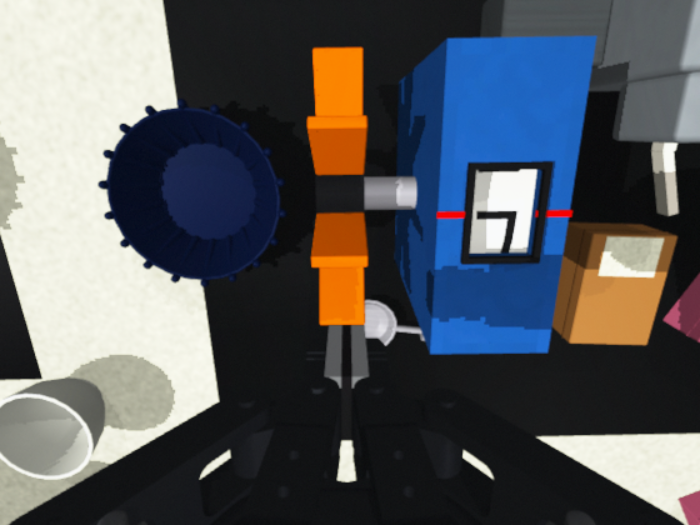

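The 7 is in the window but low (row ~233 against index at 213); the next paddle leans back about 15–20°. I'll insert behind it and push it to vertical.

{"fn": "apply_moves", "kwargs": {
  "xyz": [
    [-1,0,20],
    [-1,0,45],
    [-1,0,60],
    [-1,0,63],
    [5,0,63],
    [11,0,63],
    [16,0,63],
    [20,0,63],
    [24,0,63],
    [27,0,63],
    [29,0,63],
    [29,0,63]
  ],
  "roll": [0,0,0,0,0,0,0,0,0,0,0,0]
}}

```text
time_s: 8.23
position: [0.5747, 0.098, 0.1446]
orientation: [-3.142, -0.001, -0.024]
ft_force: [0.1, -0.7, -0.7]
opening: -0.0001
gripper_force: 0.0
```

```bash
python3 - <<'E'
from h import *
p=np.load('p.npy')
s=ctrl.get_state();print(s['position'],s['ft_force'])
rows(c2w(p,(-.059,.215,.145)))
w=snap('wrist','w3.png');u,v=proj('wrist',c2w(p,P['window'])).astype(int);print(u,v)
a=w[max(v-70,0):v+70,max(u-170,0):u+60,::-1];cv2.imwrite('pics/w3b.png',cv2.resize(a,None,fx=3.4,fy=3.4,interpolation=cv2.INTER_CUBIC))
E
```

```text
[0.57466549 0.09797784 0.14464843] [ 0.1297813  -0.70948146 -0.67141096]
-> [0.5753 0.0974 0.145 ] [ 0.7  0.6 -0.4] roll None
458 267
```

View pics/w3b.png

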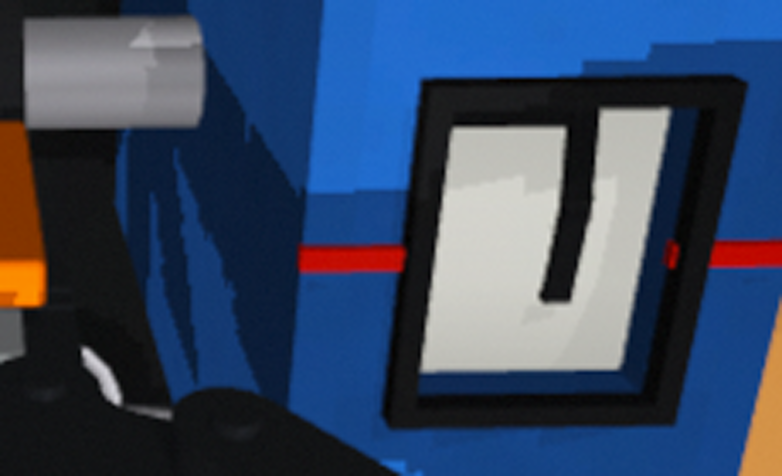

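The digit looks high here, but the view is oblique (the drum is recessed). I'll back off and look from straight above.

{"fn": "apply_moves", "kwargs": {
  "xyz": [
    [-5,0,0],
    [-10,0,-20],
    [-15,0,-50],
    [-22,5,-80],
    [-35,20,-105],
    [-47,40,-125],
    [-58,60,-140],
    [-66,75,-150],
    [-70,78,-155],
    [-70,78,-155],
    [-70,78,-155]
  ],
  "roll": [0,0,0,0,0,0,0,0,0,0,0]
}}

```text
time_s: 9.2
position: [0.502, 0.0221, 0.2989]
orientation: [-3.141, -0.0, -0.025]
ft_force: [0.4, -0.2, 0.2]
opening: -0.0001
gripper_force: 0.0
```

```bash
python3 - <<'E'
from h import *
p=np.load('p.npy')
s=ctrl.get_state();print(s['position'],eyes.camera_model('wrist')['T'])
w=snap('wrist','w4.png');u,v=proj('wrist',c2w(p,P['window'])).astype(int);print(u,v)
a=w[max(v-70,0):v+70,max(u-170,0):u+60,::-1];cv2.imwrite('pics/w4b.png',cv2.resize(a,None,fx=3.4,fy=3.4,interpolation=cv2.INTER_CUBIC))
E
```

```text
[0.50196957 0.02206266 0.29894834] [[-2.41521194e-02 -9.49886293e-01 -3.11661202e-01  5.81858671e-01]
 [-9.99708277e-01  2.28891050e-02  7.71038095e-03  1.95982716e-02]
 [-1.90339218e-04  3.11756505e-01 -9.50162010e-01  4.41487864e-01]
 [ 0.00000000e+00  0.00000000e+00  0.00000000e+00  1.00000000e+00]]
274 94
```

View pics/w4b.png

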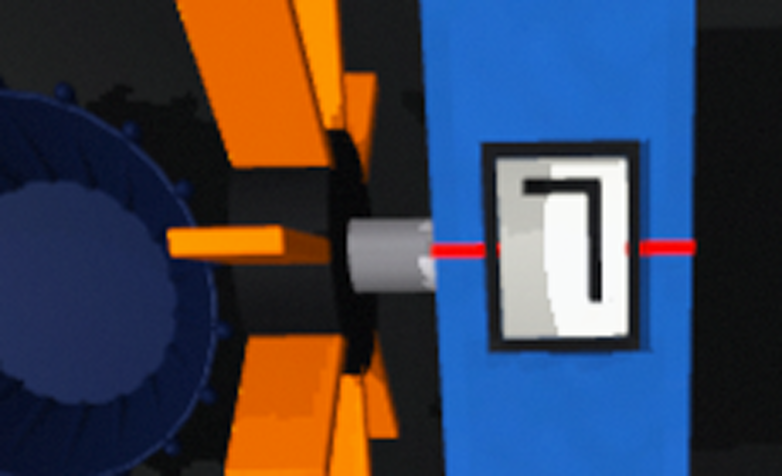

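The 7 is now whole, its centre 8 px (about 1.6 mm) above the index line: good (~0.03 rad). On to the box.

{"fn": "apply_moves", "kwargs": {
  "xyz": [
    [-8,16,3],
    [-16,32,6],
    [-24,48,9],
    [-32,66,15],
    [-40,84,25],
    [-48,102,40],
    [-56,120,60],
    [-64,136,80],
    [-68,144,93],
    [-68,144,98],
    [-68,144,98]
  ],
  "roll": [0,0,0,0,0,0,0,0,0,0,0],
  "grip": 40
}}

```text
time_s: 10.17
position: [0.4298, -0.1196, 0.1988]
orientation: [-3.139, 0.004, -0.024]
ft_force: [0.2, -0.4, -0.3]
opening: 0.0402
gripper_force: 0.0
```

```bash
python3 - <<'E'
from h import *
p=np.load('p.npy')
s=ctrl.get_state();print(s['position'],s['opening'])
w=snap('wrist','w5.png');ob=detect('wrist',B,B,(.496,-.118,0),60);b,e=fit(ob,B,(.496,-.118,0));print(b,e)
print('coder-frame y err',[-np.sin(p[2])*(b[0]-p[0])+np.cos(p[2])*(b[1]-p[1])])
cv2.imwrite('pics/w5b.png',cv2.resize(w[:,:,::-1],(700,525)))
E
```

```text
[ 0.42976906 -0.11958058  0.1988108 ] 0.040150509306546414
[ 0.49724367 -0.12306676 -0.05373648] [[-0.0, 0.0], [0.0, -0.0]]
coder-frame y err [np.float64(-0.0073195705916166785)]
```

View pics/w5b.png

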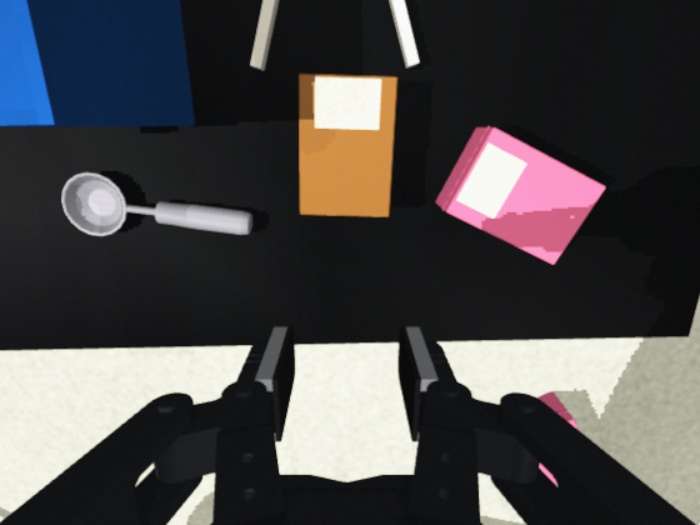

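The box is nearly square to the guides (yaw 0.03 off, about 7 mm to the right), mouth rails at (262,65) and (410,65). I'll push it with the two half-open fingers.

{"fn": "apply_moves", "kwargs": {
  "xyz": [
    [0,0,30],
    [0,0,65],
    [0,0,100],
    [0,0,130],
    [0,0,155],
    [0,0,170],
    [0,0,178],
    [0,-1,181],
    [5,-1,181],
    [10,-1,181],
    [15,-1,181],
    [20,-1,181]
  ],
  "roll": [0,0,0,0,0,0,0,0,0,0,0,0]
}}

```text
time_s: 11.32
position: [0.4514, -0.1203, 0.0215]
orientation: [3.141, 0.0, -0.023]
ft_force: [-4.7, 0.3, 4.5]
opening: 0.0403
gripper_force: 2.5
```

{"fn": "apply_moves", "kwargs": {
  "xyz": [
    [5,0,0],
    [11,0,0],
    [17,0,0],
    [23,0,0],
    [29,0,0],
    [35,0,0],
    [41,0,0],
    [47,0,0],
    [52,-1,0],
    [56,-1,0],
    [60,-1,0],
    [60,-1,0]
  ],
  "roll": [0,0,0,0,0,0,0,0,0,0,0,0]
}}

```text
time_s: 12.32
position: [0.5122, -0.1208, 0.0204]
orientation: [3.141, -0.003, -0.024]
ft_force: [0.2, 0.1, -0.5]
opening: 0.04
gripper_force: 0.0
```

```bash
python3 - <<'E'
from h import *
p=np.load('p.npy')
s=ctrl.get_state();print(s['position'],s['ft_force'],s['moment'])
rows(c2w(p,(-.088,0,.018)),p[2])
w=snap('wrist','w6.png');print(proj('wrist',c2w(p,(-.107,0,.042))))
cv2.imwrite('pics/w6b.png',cv2.resize(w[:,:,::-1],(600,450)))
E
```

```text
[ 0.51224269 -0.12076696  0.02037113] [ 0.24357463  0.12565003 -0.48313636] [ 0.00080538 -0.01606261  0.01406209]
-> [ 0.541  -0.1168  0.018 ] [28.7 -4.6  2.4] roll 0.0
[264.09805662 280.83904814]
```

View pics/w6b.png

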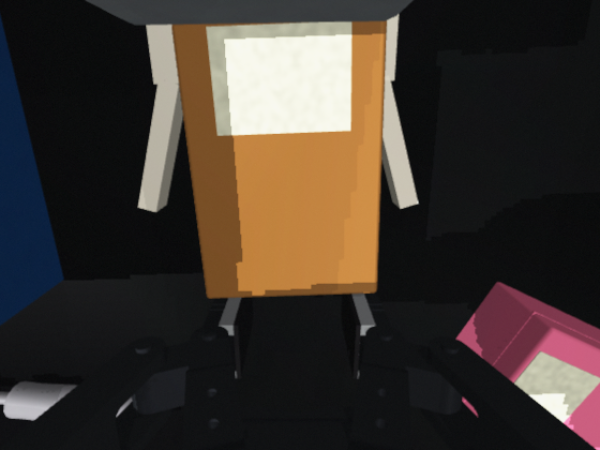

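Box is entering the guides, slightly nearer the right rail. Continuing slowly.

{"fn": "apply_moves", "kwargs": {
  "xyz": [
    [4,0,0],
    [8,-1,0],
    [12,-1,0],
    [16,-2,0],
    [19,-3,0],
    [22,-3,0],
    [24,-3,0],
    [25,-3,0],
    [26,-3,0],
    [26,-3,0]
  ],
  "roll": [0,0,0,0,0,0,0,0,0,0]
}}

```text
time_s: 13.2
position: [0.5369, -0.1182, 0.0203]
orientation: [-3.141, -0.0, -0.024]
ft_force: [-2.4, 0.8, 1.9]
opening: 0.04
gripper_force: 1.4
```

{"fn": "apply_moves", "kwargs": {
  "xyz": [
    [1,0,0],
    [2,0,0],
    [2,0,0],
    [2,0,0]
  ],
  "roll": [0,0,0,0]
}}

```text
time_s: 13.53
position: [0.539, -0.1182, 0.0203]
orientation: [3.142, -0.001, -0.024]
ft_force: [-2.9, 1.1, 0.2]
opening: 0.0397
gripper_force: 1.3
```

{"fn": "apply_moves", "kwargs": {
  "xyz": [
    [1,0,0],
    [2,0,0],
    [2,0,0]
  ],
  "roll": [0,0,0]
}}

```text
time_s: 13.78
position: [0.5411, -0.1183, 0.0203]
orientation: [3.141, -0.001, -0.024]
ft_force: [-2.5, 0.9, 1.7]
opening: 0.0401
gripper_force: 1.4
```

{"fn": "apply_moves", "kwargs": {
  "xyz": [
    [1,0,0],
    [2,0,0],
    [2,0,0]
  ],
  "roll": [0,0,0]
}}

```text
time_s: 14.03
position: [0.5414, -0.1182, 0.0203]
orientation: [-3.141, 0.004, -0.023]
ft_force: [-8.5, 1.0, 6.6]
opening: 0.04
gripper_force: 4.1
```

{"fn": "apply_moves", "kwargs": {
  "xyz": [
    [-5,0,0],
    [-20,0,0],
    [-40,0,-20],
    [-55,0,-55],
    [-60,0,-90],
    [-60,0,-125],
    [-60,0,-160],
    [-60,0,-185],
    [-50,0,-200],
    [-50,0,-200]
  ],
  "roll": [0,0,0,0,0,0,0,0,0,0]
}}

```text
time_s: 14.87
position: [0.4969, -0.1187, 0.226]
orientation: [3.137, -0.013, -0.025]
ft_force: [0.9, -0.1, -0.1]
opening: 0.0403
gripper_force: 0.0
```

```bash
python3 - <<'E'
from h import *
p=np.load('p.npy')
w=snap('wrist','w7.png')
for q in((-.077,.033,.042),(-.077,-.033,.042),(0,0,.14),(-.045,.14,.164)): print(np.round(proj('wrist',c2w(p,q))*800/560))
o=detect('wrist',['plunger_top','window'],P,p,60);print([(k[1],np.round(k[2]*800/560)) for k in o])
rows(c2w(p,(0,0,.165)),p[2])
cv2.imwrite('pics/w7b.png',cv2.resize(w[:,:,::-1],(800,600)))
E
```

```text
[341. 185.]
[440. 185.]
[388.  12.]
[ 37. 123.]
[('plunger_top', array([374.,  22.])), ('window', array([ 34., 132.]))]
-> [ 0.629 -0.119  0.165] [136.6  -1.3  54. ] roll 0.0
```

View pics/w7b.png

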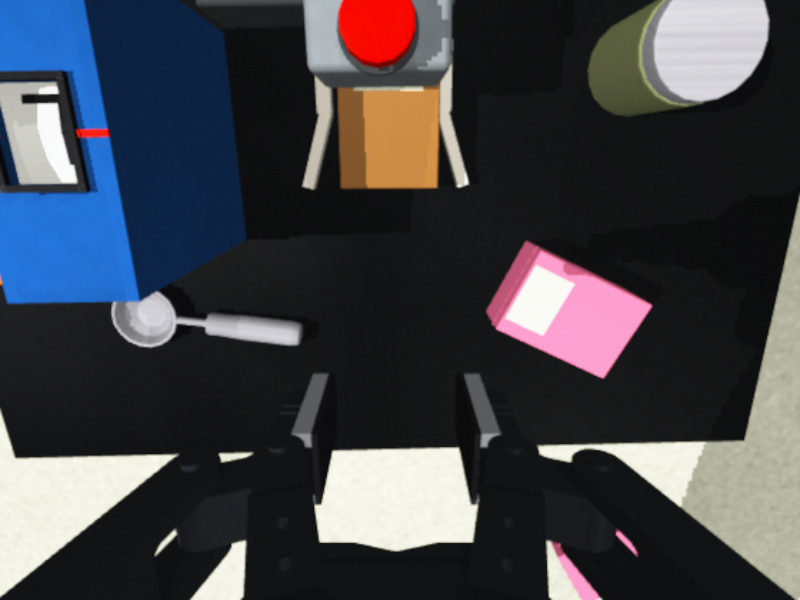

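Box near edge at row 188 matches the home prediction (185) and the mouth ends of the rails, and the wrist felt the stop; the 7 still reads. Next I shut the fingers and go above the knob.

{"fn": "apply_moves", "kwargs": {
  "xyz": [
    [15,0,0],
    [40,-1,0],
    [65,-2,0],
    [90,-3,0],
    [110,-3,5],
    [125,-3,15],
    [132,-3,25],
    [134,-3,38],
    [134,-3,48],
    [134,-3,54],
    [134,-3,54]
  ],
  "roll": [0,0,0,0,0,0,0,0,0,0,0],
  "grip": 0
}}

```text
time_s: 15.93
position: [0.6246, -0.1168, 0.1632]
orientation: [-3.14, 0.005, -0.024]
ft_force: [-1.2, -0.4, -1.0]
opening: -0.0001
gripper_force: 0.0
```

```bash
python3 - <<'E'
from h import *
p=np.load('p.npy')
s=ctrl.get_state();print(s['position'],s['ft_force'],s['opening'])
for c in('wrist','top','side'):
    w=snap(c,'x8%s.png'%c).astype(int);m=((w[...,0]>140)&(w[...,1]<60)&(w[...,2]<60)).astype(np.uint8)
    n,_,st,ce=cv2.connectedComponentsWithStats(m)
    i=1+np.argsort(-st[1:,4])[:3];print(c,st[i].tolist(),[np.round(ray(c,ce[j]/[560,420],.138),4) for j in i])
E
```

```text
[ 0.6245804  -0.11683814  0.16319363] [-1.21889862 -0.36071821 -0.97176796] -0.00013104392175023372
wrist [[242, 211, 61, 60, 2592], [37, 346, 26, 6, 132]] [array([ 0.6337, -0.1148,  0.138 ]), array([0.5631, 0.0256, 0.138 ])]
top [[541, 365, 1, 1, 1]] [array([ 0.0701, -0.7657,  0.138 ])]
side [[245, 171, 10, 9, 72], [231, 227, 1, 1, 1], [217, 232, 1, 1, 1]] [array([ 0.6271, -0.1115,  0.138 ]), array([0.6013, 0.1209, 0.138 ]), array([0.6322, 0.1493, 0.138 ])]
```

{"fn": "apply_moves", "kwargs": {
  "xyz": [
    [2,-1,4],
    [3,-2,10],
    [3,-2,16],
    [3,-2,21],
    [3,-2,24],
    [3,-2,27],
    [3,-2,30],
    [3,-2,32],
    [3,-2,33],
    [3,-2,33]
  ],
  "roll": [0,0,0,0,0,0,0,0,0,0]
}}

```text
time_s: 16.92
position: [0.6297, -0.1153, 0.1334]
orientation: [-3.141, 0.001, -0.024]
ft_force: [-1.8, -0.2, 2.4]
opening: 0.0003
gripper_force: 0.9
```

{"fn": "apply_moves", "kwargs": {
  "xyz": [
    [0,0,1],
    [0,0,2],
    [0,0,2]
  ],
  "roll": [0,0,0]
}}

```text
time_s: 17.17
position: [0.63, -0.1154, 0.1315]
orientation: [3.141, -0.001, -0.024]
ft_force: [-0.7, 1.2, 1.8]
opening: 0.0001
gripper_force: 1.2
```

{"fn": "apply_moves", "kwargs": {
  "xyz": [
    [0,0,1],
    [0,0,2],
    [0,0,3],
    [0,0,3]
  ],
  "roll": [0,0,0,0]
}}

```text
time_s: 17.5
position: [0.63, -0.1154, 0.1284]
orientation: [3.141, -0.001, -0.024]
ft_force: [-1.4, -0.0, 3.7]
opening: -0.0002
gripper_force: 1.6
```

{"fn": "apply_moves", "kwargs": {
  "xyz": [
    [0,0,1],
    [0,0,1],
    [0,0,1]
  ],
  "roll": [0,0,0]
}}

```text
time_s: 17.75
position: [0.63, -0.1154, 0.1281]
orientation: [3.141, -0.0, -0.024]
ft_force: [-1.7, 0.8, 4.9]
opening: 0.0001
gripper_force: 2.6
```

{"fn": "apply_moves", "kwargs": {
  "xyz": [
    [0,0,1],
    [0,0,1],
    [0,0,1],
    [0,0,1]
  ],
  "roll": [0,0,0,0]
}}

```text
time_s: 18.08
position: [0.6301, -0.1155, 0.1281]
orientation: [3.141, -0.0, -0.024]
ft_force: [-3.4, 2.2, 8.1]
opening: -0.0
gripper_force: 4.2
```

Bottomed at 12 mm with 8 N. Release and look at everything again.

{"fn": "apply_moves", "kwargs": {
  "xyz": [
    [0,0,-4],
    [0,0,-12],
    [0,0,-30],
    [0,0,-60],
    [-10,-10,-95],
    [-25,-30,-125],
    [-45,-55,-150],
    [-65,-78,-165],
    [-85,-85,-175],
    [-100,-85,-180],
    [-105,-85,-180],
    [-105,-85,-180]
  ],
  "roll": [0,0,0,0,0,0,0,0,0,0,0,0]
}}

```text
time_s: 19.08
position: [0.5264, -0.0278, 0.3066]
orientation: [3.141, -0.001, -0.024]
ft_force: [0.3, -0.1, -0.2]
opening: 0.0003
gripper_force: 0.0
```

```bash
python3 - <<'E'
from h import *
p=np.load('p.npy')
w=snap('wrist','w9.png')
for q in((-.077,.033,.042),(-.077,-.033,.042),(0,0,.14),(-.045,.14,.164)): print(np.round(proj('wrist',c2w(p,q))*800/560))
cv2.imwrite('pics/w9b.png',cv2.resize(w[:,:,::-1],(800,600)))
E
```

```text
[460. 211.]
[538. 211.]
[541. 104.]
[306. 183.]
```

View pics/w9b.png

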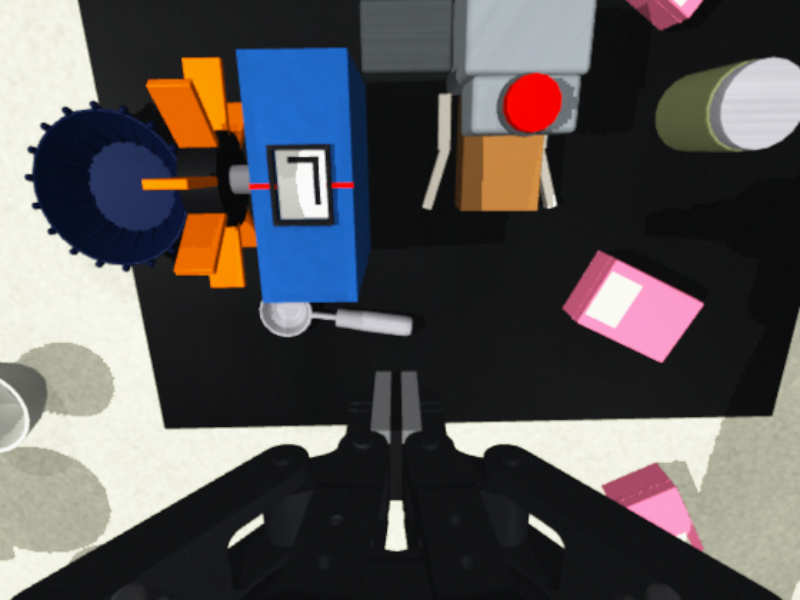

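The box's near edge at row 211 matches home (460–538 at 211 predicted). The 7 stands whole in the window, the knob is up, and nothing else has moved.

```bash
python3 -c "
from h import *
print(job.hand_in())"
```

```text
the job is handed in; nothing more can be done
None
```

The job is handed in: the dial is set to a whole 7 (about 1.6 mm off the index line), the box is fully home against the stop, and the plunger was pressed its full 12 mm at about 8 N and sprang back; in the last wrist view nothing else appeared to have moved.

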